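# Run the cookbook rack's bookend back on its ratchet bar

## Task

Make room on the cookbook rack: press the red thumb release on top of the sliding bookend and, keeping it pressed, push the bookend back along its toothed bar, away from the books, all the way to the end stop; then let the release spring up again. Only press and push, without forcing anything: nothing is to be picked up, the cookbooks stay standing where they are, and the party things and the bamboo drawer organizer on the counter are left alone.

Things in the scene. Friction and masses are not known exactly. Their poses are not given: they have to be found in the camera images.
- rack: Cookbook rack of bamboo and steel, fixed to the counter, 430 mm long (own y), 140 mm deep (own x), deck 17 mm above the counter; toothed steel bar along its middle, just below the deck. Origin: middle of the footprint at counter level; z up. Own -y is the way the bookend is pushed back. From +y to -y: fixed end board (145 mm high), books, sliding bookend, dark end stop (41 mm high).
- panel (a point): On the sliding bookend: middle of its bamboo panel's face towards the books, 75 mm above the counter. Panel 130 mm wide (rack x), 10 mm thick, 131 mm high; on its outer side a dark steel column 44 x 36 mm with the red release on top, and a low carriage (up to 44 mm high) that reaches 87 mm out from the panel's face. Axes as the rack's.
- bookend (a joint): Travel of the bookend in m along the rack's -y: 0 closed end, 0.200 hard against the end stop. About 2 N of friction, plus 8 N per m/s. Unless the release is held down, a pawl in the teeth (13 mm pitch) blocks it in the opening direction after up to 10 mm of play; towards the books it ratchets.
- release (a joint): How far the release is pressed in m: 0 up, 0.008 fully down on its hard stop. Moves straight down; it pushes back with 1.5 N at first and about 5 N at the bottom. The pawl clears the teeth from about 0.004 on, so keep it near the bottom while pushing; let go, it springs up and the pawl drops into the teeth.
- pad (a point): Middle of the red thumb release's upper face, 160 mm above the counter when up; moves with the bookend and the press. The pad is 46 mm (rack x) by 42 mm (rack y). Its outer edge (rack -y) has an upturned rib 5 mm thick, 6 mm high, inner face 16 mm from this point, for a pressing fingertip to push against. No higher part is within 25 mm but the rib. Axes as the rack's.
- book_green: Small hardback cookbook, green cover, 130 x 30 x 150 mm (rack x, rack y, height), standing loose on the rack between the fixed end board and the bookend, spine towards the robot. Origin: centre of its underside. It must stay standing.
- book_cream: Small hardback cookbook, cream cover, 130 x 30 x 142 mm (rack x, rack y, height), standing loose on the rack between the fixed end board and the bookend, spine towards the robot. Origin: centre of its underside. It must stay standing.
- book_blue: Small hardback cookbook, blue cover, 130 x 30 x 147 mm (rack x, rack y, height), standing loose on the rack between the fixed end board and the bookend, spine towards the robot. Origin: centre of its underside. It must stay standing.
- tiara: Pink hard-plastic toy tiara standing on its band, an open arc of 62 mm radius, 53 mm high. Origin: centre of the arc on the counter. Leave alone.
- toy_ring: Silver plastic finger ring with a square stone lying on the counter, 26 mm across, 8 mm high. Origin: centre, underside. Leave alone.
- bunny: White ceramic bunny figurine, 62 mm across, 125 mm high to the ear tips. Origin: centre of its underside. Leave alone.
- party_horn: Yellow plastic party horn standing on its bell, 58 mm across the bell, 152 mm high. Origin: centre of the bell's rim on the counter. Leave alone.
- organizer: Bamboo drawer organizer, 180 x 240 x 170 mm (x, y, height), two drawers facing the robot, the upper one pulled halfway out. Origin: centre of its underside. Leave alone.
- organizer_drawer0_handle (a point): Knob of the organizer's half open upper drawer. Leave alone.

How it is judged:
On the way, in this order (a step that is already met when the one before it is completed fails the run):
1. the release is pressed down with the fingers while the bookend is still near the books (value of joint release above 0.004 m and contact force between the fingers and bookend above 1 N and value of joint bookend below 0.1 m), for 0.1 s.
2. with the release held down, the bookend is pushed back past the middle of its bar (value of joint release above 0.003 m and value of joint bookend above 0.13 m), for 0.05 s.
At the end, for the whole second after the job is handed in: The bookend rests within 10 mm of the end stop, the release has sprung back up (less than 4.5 mm down), the three cookbooks stand upright within 15 mm of where they stood, and the party things and the organizer's drawer are within 20 mm of where they were (value of joint bookend above 0.19 m and velocity of joint bookend between -0.005 and 0.005 m/s and value of joint release below 0.0045 m and angle between each of book_green, book_cream, book_blue's own z axis and vertical below 0.1 rad and distance of each of book_green, book_cream, book_blue from where it was at the start of the episode below 0.015 m and distance of each of tiara, toy_ring, bunny, party_horn, organizer_drawer0_handle from where it was at the start of the episode below 0.02 m); the robot touches nothing.
It fails at once if the bookend or its release is forced (pressed or shoved with more than 50 N) (contact force between any of the arm, the fingers and bookend above 50 N).
It fails at once if a cookbook is knocked over, shoved or lifted (angle between any of book_green, book_cream, book_blue's own z axis and vertical above 0.3 rad or distance of any of book_green, book_cream, book_blue from where it was at the start of the episode above 0.03 m).
It fails at once if a party thing is moved, tipped or lifted (distance of any of tiara, toy_ring, bunny, party_horn from where it was at the start of the episode above 0.03 m or angle between any of tiara, toy_ring, bunny, party_horn's own z axis and vertical above 0.4 rad).
It fails at once if the organizer's drawer is moved (distance of organizer_drawer0_handle from where it was at the start of the episode above 0.03 m).
It also fails if it takes over 38 s, if anything falls off the work surface, if the arm or the gripper's body presses on something with over 40 N, if the wrist force passes 120 N, or if a joint passes its speed limit or range.

## Robot

A 6-joint arm with a two-finger parallel gripper is mounted at the origin on the work surface. World frame = base frame: x ahead of the robot, y to its left, z up, the work surface at z = 0. Lengths are in m, angles in rad, forces in N, time in s.
With the tool pointing down it reaches from about 0.35 to 0.775 m from the base axis. Payload 7.3 kg.
Tool frame: the origin (TCP) lies at the very end of the fingers, on their centre line; the grasp point (between the pads) lies 19 mm behind it; x points along the fingers, y is the direction in which the jaws open and shut, and the axes are right-handed (so a half turn about x gives the same grasp; the last joint's range is limited). The gripper opens to 92 mm and grips with 3 to 60 N. Pads are 19 mm wide; open, the fingers measure 130 mm over their backs; the gripper's body (75 mm by 190 mm) begins 47 mm behind the grasp point.
Start: joints at [1.184, 0.342, 1.524, -0, 1.275, -0.146], TCP at [0.125, 0.51, 0.227] pointing down, gripper open.
Joint ranges: [-2.53, 2.53], [-0.77, 2.02], [0.04, 2.7], [-1, 4.14], [0.28, 2.66], [-3.11, 3.11]. Speed limits (rad/s): [2.57, 2.57, 3.14, 3.14, 3.14, 3.14].

## Interface

Orientations are given as [roll, pitch, yaw] about the fixed x, y, z axes, in that order (R = Rz(yaw) Ry(pitch) Rx(roll)).
In Python, from cell import observe, vision, job gives the robot as it stands.
- The arm moves only by the tool send_rows, never from a script. Its argument "motion" is a list of rows, each an object with "hand": the opening, from -1 (shut) to 1 (fully open), so that 0 is half open; "slide": the shift along the tool's x, y, z in mm, a list of three; "spin": the turn about the tool's x in rad. In form: [{"hand": hand, "slide": [tx, ty, tz], "spin": spin}, ...]. A call has 1 to 8 rows; each row shifts and turns the pose as measured when the row begins, along the tool's axes as they then stand; what a row does not reach is not made up. A row lasts 1/10 s, in which the tool goes at most 50 mm and 8.59 degrees, less where a joint would pass 70% of its speed; a pose out of reach is approached as far as the arm can. A call with a gripper value outside its range is refused whole. The fingers move at their own pace and stop on an object; "grip_force" is the grip in N (left out, the last holds). Time passes only in rows, so rows that do not move let the fingers close. It gives the time, the measured TCP pose, the force and the opening at its end, in the units of the state.
- observe(): the state, without advancing time (a new reading comes with each control period).
- vision.read_camera(name): name is "side" or "top" or "wrist"; returns a dict with "pixels" (400x640x3 uint8, blue, green, red), "range_z" (400x640 float32, m along the optical axis (not along the pixel's ray), 0 where there is no reading), "fx", "fy", "cx", "cy" (pixels), "distortion" ([k1, k2, p1, p2, k3] as OpenCV has them; the pictures are not rectified), "world_from_camera" (4x4, takes a point from camera to world coordinates); the wrist camera has in their place "T_tool_cam" (4x4, takes a point from camera to tool coordinates, whose origin is the TCP and whose axes are the tool frame's). Camera axes: x right, y down, z forward; pixel columns grow to the right and rows downward; lengths in m; the calibration is good to about 2 mm. A picture is of the moment at which its call begins: read the wrist's pose just before it.
- job.hand_in(): hands the job in, once; it reports no verdict.
Trained networks look in a picture, given as the dict that the camera call returned (one of the last four; its "shot" number tells which), for a name from the list of things; names that differ only in an ending like _2 or _b are one class to them, and where a whole thing is asked for, a point or a joint stands for the part that bears it (a point fixed in the world has none). Each returns a list of dicts, best first, with "conf" (0 to 1); they miss things now and then, are a little off and sometimes report something else, mostly with a low value. They report only what shows in the picture. A call takes as long as a camera call.
- vision.search_frame(picture, thing): "uv" ([column, row] in pixels, amid what is visible of it).
- vision.cut_out(picture, thing): "mask" (400x640 bool, what is visible of it) and "uv" ([column, row] in pixels, amid what is visible of it).
The state is a dict: "time": time; "qpos": joint angles; "qvel": joint speeds; "joint_efforts": joint torques, N m; "tool_pos": TCP position; "tool_rot": TCP orientation; "contact_force": force on the tool from outside, world axes, zero at the start; "torque": the same for the moment, N m; "opening": finger opening in m.
Only numpy, scipy, OpenCV 4.12 (cv2) and the standard library are available. Lean on these libraries where they do the work, as an engineer would, in place of code of your own. Each camera call takes 0.05 s, during which the arm holds its last target.

## Working session

There is one attempt and no reset: what is moved stays moved. The work goes in short steps, Python scripts to look and compute and a tool call to move; the robot and the scene stay as the last step left them, time stands still between calls to the robot, and variables do not carry over. Pictures are saved under pics/ and viewed, and the job is handed in when it is done.

Besides the shell and the picture viewer there is one more tool, called after "Emit:" by a JSON object that holds its "name" and its "arguments". send_rows: Moves the arm, as the interface text tells. Its arguments: {"type":"object","properties":{"motion":{"type":"array","items":{"type":"object","properties":{"hand":{"type":"number"},"slide":{"type":"array","items":{"type":"number"}},"spin":{"type":"number"}}}},"grip_force":{"type":"number"}},"required":["motion"]}

```bash
mkdir -p pics; ls; cat > h.py <<'E'
import numpy as np,cv2,pickle
from cell import observe,vision,job
E
python3 - <<'E'
from h import *
s=observe();print(s)
for n in("side","top"):
    p=vision.read_camera(n);cv2.imwrite(f"pics/{n}0.png",p["pixels"]);print(n,p["fx"],p["fy"],p["cx"],p["cy"],p["distortion"],p["world_from_camera"])
    pickle.dump(p,open(n+".pkl","wb"))
    for t in("pad","panel","rack","book_green","book_cream","book_blue"):
        r=vision.search_frame(p,t);print(t,[(np.round(d["uv"]),round(d["conf"],2)) for d in r[:2]])
E
```

```text
pics
{'time': 0.0, 'qpos': array([ 1.18399897e+00,  3.42719865e-01,  1.52501433e+00,  6.60337258e-06,
        1.27539251e+00, -1.46003779e-01]), 'qvel': array([ 0.00030046, -0.0005832 , -0.00026126, -0.00094694, -0.00065427,
       -0.0011715 ]), 'joint_efforts': array([-1.16946935e-04, -4.31244493e+01, -2.44226986e+01,  7.17665255e-02,
        5.58816246e-02, -1.12836406e-04]), 'tool_pos': array([0.12502279, 0.5094803 , 0.22604738]), 'tool_rot': array([-1.72091625,  1.56926227, -1.96171176]), 'contact_force': array([ 0.84261467, -0.05397255,  0.41387013]), 'torque': array([0.03791118, 0.00778811, 0.01845344]), 'opening': 0.09206342958634854}
side 478.405560828475 478.405560828475 316.164187435148 201.85160934528622 [-0.00527703  0.          0.          0.          0.        ] [[ 0.91240365 -0.23929005  0.33205398  0.02483257]
 [-0.40877225 -0.49189958  0.76872625 -1.23407346]
 [-0.02061133 -0.83712309 -0.54662611  1.01149004]
 [ 0.          0.          0.          1.        ]]
pad [(array([303., 184.]), 0.51)]
panel [(array([304., 197.]), 0.72), (array([244., 147.]), 0.64)]
rack [(array([306., 228.]), 0.72), (array([262., 143.]), 0.62)]
book_green [(array([289., 171.]), 0.62)]
book_cream []
book_blue [(array([294., 180.]), 0.88)]
top 520.1471715181033 520.1471715181033 321.24152920580235 199.44925920813603 [-0.11251926  0.          0.          0.          0.        ] [[-0.01439323 -0.99155814  0.12886154  0.3692534 ]
 [-0.99988824  0.01375211 -0.00586367 -0.01051149]
 [ 0.00404205 -0.12893154 -0.99164526  1.70430064]
 [ 0.          0.          0.          1.        ]]
pad [(array([281., 205.]), 0.67)]
panel [(array([284., 209.]), 0.87)]
rack [(array([315., 218.]), 0.87)]
book_green [(array([253., 202.]), 0.97)]
book_cream [(array([241., 200.]), 0.85)]
book_blue [(array([264., 204.]), 0.61)]
```

View pics/side0.png

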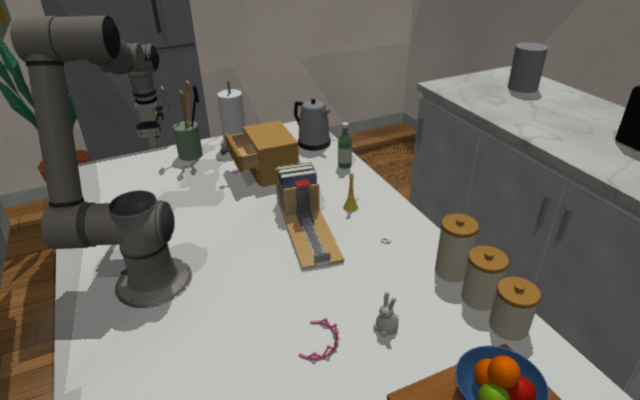

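View pics/top0.png

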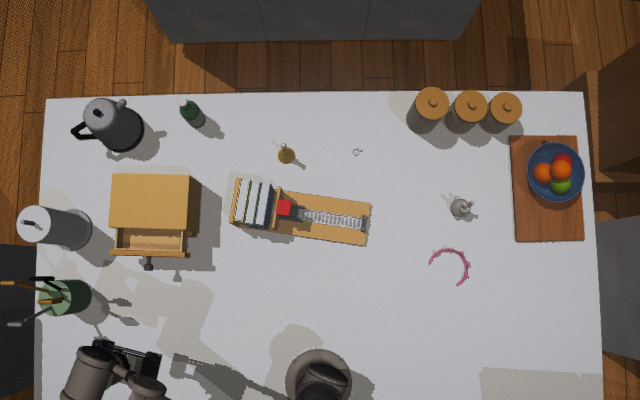

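```bash
cat >> h.py <<'E'
def pts(p,mask,W=None):
    W=p["world_from_camera"] if W is None else W
    v,u=np.nonzero(mask&(p["range_z"]>0));z=p["range_z"][v,u]
    K=np.array([[p["fx"],0,p["cx"]],[0,p["fy"],p["cy"]],[0,0,1]])
    n=cv2.undistortPoints(np.stack([u,v],1).astype(float)[:,None],K,np.array(p["distortion"]))[:,0]
    return np.c_[n*z[:,None],z]@W[:3,:3].T+W[:3,3]
def red(p):
    h=cv2.cvtColor(p["pixels"],cv2.COLOR_BGR2HSV);return ((h[...,0]<8)|(h[...,0]>172))&(h[...,1]>150)&(h[...,2]>60)
E
python3 - <<'E'
from h import *
for n in("side","top"):
    p=pickle.load(open(n+".pkl","rb"));m=red(p)
    k,l,st,c=cv2.connectedComponentsWithStats(m.astype(np.uint8))
    for i in range(1,k):
        if st[i,4]>20:
            P=pts(p,l==i);print(n,st[i],c[i].round(),P.mean(0).round(4) if len(P) else None,P.min(0).round(3) if len(P) else 0,P.max(0).round(3) if len(P) else 0)
E
```

```text
side [296 180  13   6  65] [302. 183.] [0.5467 0.0947 0.1616] [0.525 0.072 0.154] [0.571 0.118 0.169]
side [508 376  28  24 476] [523. 390.] [ 0.6817 -0.8202  0.0921] [ 0.655 -0.842  0.053] [ 0.74  -0.779  0.105]
top [552 154  20  14 119] [563. 158.] [ 0.7022 -0.8044  0.0963] [ 0.664 -0.85   0.063] [ 0.719 -0.759  0.146]
top [276 199  16  17 209] [283. 207.] [0.5492 0.0944 0.1593] [0.524 0.071 0.125] [0.574 0.118 0.174]
```

```bash
cat >> h.py <<'E'
from scipy.spatial.transform import Rotation as Ro
def tool():
    s=observe();T=np.eye(4);T[:3,:3]=Ro.from_euler("xyz",s["tool_rot"]).as_matrix();T[:3,3]=s["tool_pos"];return T
def yaw_of(P):
    (c,(w,h),a)=cv2.minAreaRect((P[:,:2]*1000).astype(np.float32));b=cv2.boxPoints((c,(w,h),a))
    e=b[1]-b[0] if np.linalg.norm(b[1]-b[0])>np.linalg.norm(b[2]-b[1]) else b[2]-b[1]
    e=e*np.sign(e[1]);return np.array(c).round(1),(round(w,1),round(h,1)),np.degrees(np.arctan2(-e[0],e[1]))
E
python3 - <<'E'
from h import *
print(tool().round(3))
for n in("side","top"):
    p=vision.read_camera(n)
    for t in("rack","panel","pad","book_blue","book_green","book_cream"):
        for r in vision.cut_out(p,t)[:2]:
            P=pts(p,r["mask"]);
            if len(P)<20: continue
            print(n,t,r["conf"],len(P),P.mean(0).round(3),P.min(0).round(3),P.max(0).round(3))
            if t=="rack":
                Q=P[(P[:,2]<0.035)&(P[:,2]>.008)];print("  ",yaw_of(Q))
            else: print("  ",yaw_of(P))
E
```

```text
[[ 0.     0.238  0.971  0.125]
 [ 0.     0.971 -0.238  0.51 ]
 [-1.     0.    -0.     0.227]
 [ 0.     0.     0.     1.   ]]
side rack 0.58 3341 [0.53  0.009 0.042] [ 0.437 -0.18  -0.002] [0.621 0.264 0.17 ]
   (array([540.1,  39.2]), (431.2, 142.6), np.float32(-9.641099))
side panel 0.59 1163 [0.546 0.099 0.087] [0.488 0.031 0.008] [0.619 0.151 0.17 ]
   (array([538.7,  90.5]), (114.6, 125.9), np.float32(64.41514))
side panel 0.58 74 [0.57  0.233 0.158] [0.513 0.217 0.151] [0.631 0.247 0.165]
   (array([571.7, 232. ]), (22.9, 119.3), np.float32(85.99119))
side pad 0.58 142 [0.549 0.092 0.155] [0.522 0.068 0.121] [0.594 0.151 0.17 ]
   (array([557.3, 111.4]), (89.1, 49.5), np.float32(-20.430552))
side book_blue 0.76 525 [0.547 0.153 0.145] [0.491 0.097 0.044] [0.621 0.193 0.169]
   (array([552.5, 136.4]), (88.4, 130.1), np.float32(78.277985))
side book_blue 0.7 154 [0.549 0.095 0.154] [0.522 0.068 0.117] [0.594 0.152 0.17 ]
   (array([555.9, 111.5]), (87.1, 53.2), np.float32(-17.410143))
side book_green 0.72 247 [0.542 0.195 0.143] [0.493 0.163 0.016] [0.629 0.253 0.174]
   (array([5
[... 394 characters left out ...]
 0.389 -0.007] [0.5   0.676 0.168]
   (array([432.3, 531.6]), (288.0, 126.5), np.float32(-3.7697818))
top pad 0.7 221 [0.549 0.094 0.158] [0.524 0.071 0.084] [0.574 0.119 0.17 ]
   (array([549.7,  95.3]), (45.9, 46.5), np.float32(80.14621))
top book_blue 0.6 666 [0.554 0.154 0.138] [ 0.492  0.132 -0.007] [0.65  0.184 0.172]
   (array([570.3, 156.8]), (42.5, 156.4), np.float32(85.3176))
top book_green 0.43 256 [ 0.381 -0.445  0.013] [ 0.302 -0.493 -0.009] [ 0.424 -0.368  0.057]
   (array([ 376. , -444.2]), (131.9, 99.4), np.float32(-38.700928))
top book_cream 0.81 453 [0.572 0.221 0.154] [ 0.508  0.196 -0.003] [0.664 0.245 0.169]
   (array([585.1, 220.3]), (45.6, 154.9), np.float32(87.22297))
```

Emit:
{"name": "send_rows", "arguments": {"motion": [{"hand": -1,"slide": [-6,0,0],"spin": 0.149},{"hand": -1,"slide": [-6,0,0],"spin": 0.149},{"hand": -1,"slide": [-6,0,0],"spin": 0.149},{"hand": -1,"slide": [-6,0,0],"spin": 0.149},{"hand": -1,"slide": [-6,0,0],"spin": 0.149},{"hand": -1,"slide": [-6,0,0],"spin": 0.149},{"hand": -1,"slide": [-6,0,0],"spin": 0.149},{"hand": -1,"slide": [-6,0,0],"spin": 0.149}], "grip_force": 20}}

```text
time: 2.2
tool_pos: [0.125, 0.5093, 0.2755]
tool_rot: [-0.503, 1.568, -1.949]
contact_force: [0.1, -0.4, 0.3]
opening: 0.0324
```

```bash
python3 - <<'E'
from h import *
T=tool();print(T.round(3),observe()["opening"],observe()["time"]);print(np.degrees(np.arctan2(T[1,1],T[0,1])))
E
```

```text
[[-0.001  0.992  0.124  0.125]
 [-0.002  0.124 -0.992  0.509]
 [-1.    -0.001  0.002  0.275]
 [ 0.     0.     0.     1.   ]] 0.03241814684248428 2.2
7.151555266840878
```

Emit:
{"name": "send_rows", "arguments": {"motion": [{"hand": -1,"slide": [0,0,0],"spin": 0.145},{"hand": -1,"slide": [0,0,0],"spin": 0.144},{"hand": -1,"slide": [0,40,28],"spin": 0},{"hand": -1,"slide": [0,40,28],"spin": 0},{"hand": -1,"slide": [0,40,28],"spin": 0},{"hand": -1,"slide": [0,40,28],"spin": 0},{"hand": -1,"slide": [0,40,28],"spin": 0},{"hand": -1,"slide": [0,40,28],"spin": 0}]}}

```text
time: 3.0
tool_pos: [0.3333, 0.2997, 0.2762]
tool_rot: [3.052, 1.568, 1.311]
contact_force: [1.1, 0.6, -0.4]
opening: 0.0004
```

Emit:
{"name": "send_rows", "arguments": {"motion": [{"hand": -1,"slide": [0,40,28],"spin": 0},{"hand": -1,"slide": [0,40,28],"spin": 0},{"hand": -1,"slide": [0,40,28],"spin": 0},{"hand": -1,"slide": [0,40,28],"spin": 0},{"hand": -1,"slide": [0,20,14],"spin": 0},{"hand": -1,"slide": [0,0,0],"spin": 0}]}}

```text
time: 3.6
tool_pos: [0.4959, 0.1348, 0.2763]
tool_rot: [2.315, 1.566, 0.567]
contact_force: [1.2, 0.1, 0.9]
opening: 0.0007
```

```bash
python3 - <<'E'
from h import *
T=tool();print(T.round(4),observe()["opening"],observe()["time"]);print(np.degrees(np.arctan2(T[1,1],T[0,1])))
p=vision.read_camera("wrist");cv2.imwrite("pics/w1.png",p["pixels"]);W=T@p["T_tool_cam"]
m=red(p);k,l,st,c=cv2.connectedComponentsWithStats(m.astype(np.uint8))
for i in range(1,k):
    if st[i,4]>60:
        P=pts(p,l==i,W)
        if len(P)<5: continue
        print(st[i],c[i].round(),P.mean(0).round(4),P.min(0).round(3),P.max(0).round(3))
        R=np.array([[.987,-.163,0],[.163,.987,0],[0,0,1]]);Q=(P-T[:3,3])@R.T
        print("rel TCP in rack axes",np.percentile(Q,[1,50,99],axis=0).round(4)); 
        F=Q[Q[:,2]+T[2,3]<.1625];print("flat",np.percentile(F,[1,50,99],axis=0).round(4));F=Q[Q[:,2]+T[2,3]>.1635];print("rib",len(F),np.percentile(F,[1,50,99],axis=0).round(4) if len(F) else 0)
E
```

```text
[[ 0.0038  0.9843 -0.1764  0.4959]
 [ 0.0024 -0.1764 -0.9843  0.1348]
 [-1.      0.0033 -0.0031  0.2763]
 [ 0.      0.      0.      1.    ]] 0.0006516641215680801 3.6
-10.161374964971404
[ 353  198   52   37 1799] [378. 216.] [0.5489 0.1051 0.1659] [0.514 0.083 0.155] [0.574 0.17  0.35 ]
rel TCP in rack axes [[ 0.0175 -0.0391 -0.1178]
 [ 0.0576 -0.0218 -0.1154]
 [ 0.0806  0.0376  0.0729]]
flat [[ 0.036  -0.0391 -0.1178]
 [ 0.0582 -0.0221 -0.1154]
 [ 0.0806 -0.0065 -0.114 ]]
rib 50 [[ 0.0124 -0.0226 -0.1127]
 [ 0.0197  0.0375  0.0726]
 [ 0.0655  0.038   0.0738]]
```

View pics/w1.png

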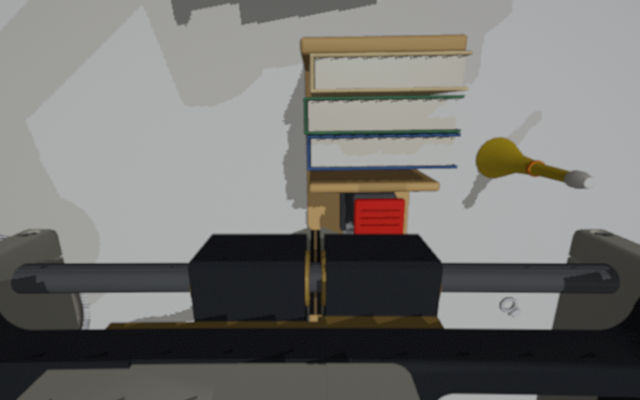

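Emit:
{"name": "send_rows", "arguments": {"motion": [{"hand": -1,"slide": [20,30,14],"spin": -0.013},{"hand": -1,"slide": [20,28,14],"spin": 0},{"hand": -1,"slide": [20,0,0],"spin": 0},{"hand": -1,"slide": [20,0,0],"spin": 0},{"hand": -1,"slide": [0,0,0],"spin": 0}]}}

```text
time: 4.15
tool_pos: [0.5461, 0.1037, 0.1956]
tool_rot: [2.623, 1.564, 0.894]
contact_force: [-0.9, 0.0, -0.2]
opening: 0.0005
```

```bash
python3 - <<'E'
from h import *
T=tool();print(T.round(4),observe()["contact_force"]);print(np.degrees(np.arctan2(T[1,1],T[0,1])))
R=np.array([[.987,-.163,0],[.163,.987,0],[0,0,1]])
print("moved in rack axes",R@(T[:3,3]-[.4959,.1348,.2763]))
p=vision.read_camera("wrist");cv2.imwrite("pics/w2.png",p["pixels"])
p=vision.read_camera("side");cv2.imwrite("pics/s2.png",cv2.resize(p["pixels"][110:260,200:400],(800,600)))
E
```

```text
[[ 0.0045  0.9876 -0.1567  0.5461]
 [ 0.0056 -0.1567 -0.9876  0.1037]
 [-1.      0.0036 -0.0063  0.1956]
 [ 0.      0.      0.      1.    ]] [-0.87208273  0.02682742 -0.20738642]
-9.015930539049634
moved in rack axes [ 0.05458864 -0.0225472  -0.08073064]
```

View pics/w2.png

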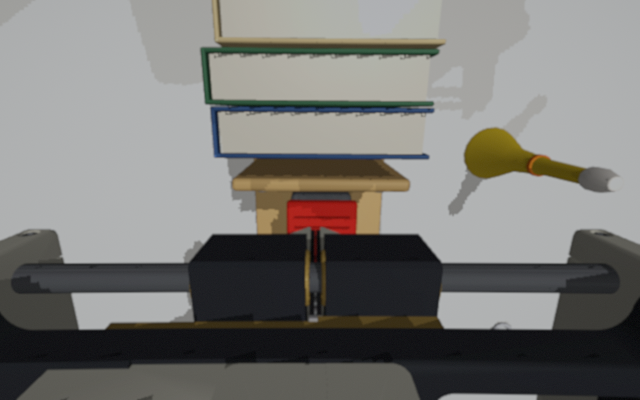

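View pics/s2.png

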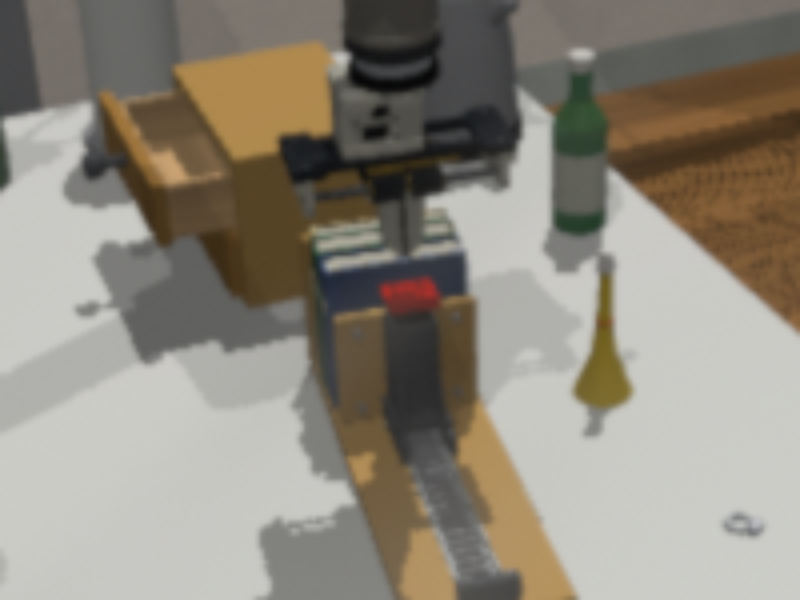

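Emit:
{"name": "send_rows", "arguments": {"motion": [{"hand": -1,"slide": [10,3,4],"spin": 0},{"hand": -1,"slide": [10,1,2],"spin": 0},{"hand": -1,"slide": [8,0,0],"spin": 0},{"hand": -1,"slide": [0,0,0],"spin": 0}]}}

```text
time: 4.65
tool_pos: [0.5519, 0.0985, 0.172]
tool_rot: [2.105, 1.554, 0.38]
contact_force: [-0.7, 0.5, -0.3]
opening: 0.0004
```

```bash
python3 - <<'E'
from h import *
T=tool();print(T[:3,3].round(4),observe()["contact_force"])
R=np.array([[.987,-.163,0],[.163,.987,0],[0,0,1]])
print("moved in rack axes",R@(T[:3,3]-[.4959,.1348,.2763]))
E
```

```text
[0.5519 0.0985 0.172 ] [-0.68706092  0.46540886 -0.2842096 ]
moved in rack axes [ 0.06123687 -0.02670556 -0.10430737]
```

Emit:
{"name": "send_rows", "arguments": {"motion": [{"hand": -1,"slide": [5,-1,1],"spin": 0},{"hand": -1,"slide": [4,-1,0],"spin": 0},{"hand": -1,"slide": [0,0,0],"spin": 0}]}}

```text
time: 4.95
tool_pos: [0.5499, 0.0977, 0.1624]
tool_rot: [2.104, 1.553, 0.378]
contact_force: [-0.1, 0.8, 0.1]
opening: 0.001
```

Emit:
{"name": "send_rows", "arguments": {"motion": [{"hand": -1,"slide": [3,0,0],"spin": 0},{"hand": -1,"slide": [0,0,0],"spin": 0}]}}

```text
time: 5.15
tool_pos: [0.5502, 0.0978, 0.1595]
tool_rot: [2.089, 1.553, 0.363]
contact_force: [-0.7, 0.5, 1.1]
opening: 0.0005
```

Emit:
{"name": "send_rows", "arguments": {"motion": [{"hand": -1,"slide": [3,0,0],"spin": 0},{"hand": -1,"slide": [0,0,0],"spin": 0}]}}

```text
time: 5.35
tool_pos: [0.5505, 0.0978, 0.157]
tool_rot: [2.069, 1.552, 0.343]
contact_force: [-0.9, -0.4, 1.9]
opening: 0.0003
```

Emit:
{"name": "send_rows", "arguments": {"motion": [{"hand": -1,"slide": [2.5,0,0],"spin": 0},{"hand": -1,"slide": [0,0,0],"spin": 0}]}}

```text
time: 5.55
tool_pos: [0.5506, 0.0978, 0.155]
tool_rot: [2.056, 1.551, 0.33]
contact_force: [-1.5, -0.4, 4.5]
opening: 0.0008
```

Emit:
{"name": "send_rows", "arguments": {"motion": [{"hand": -1,"slide": [2,0,0],"spin": 0},{"hand": -1,"slide": [0,0,0],"spin": 0}]}}

```text
time: 5.75
tool_pos: [0.5506, 0.0978, 0.1536]
tool_rot: [2.045, 1.551, 0.319]
contact_force: [-3.0, 0.2, 4.8]
opening: 0.0005
```

```bash
cat > st.py <<'E'
from h import *
s=observe();T=tool();print(s["time"],T[:3,3].round(4),s["contact_force"].round(1),s["joint_efforts"].round(1))
R=T[:3,:3]
print(R.round(4));print("100mm along rack -y in tool:",(R.T@np.array([-16.3,-98.7,0])).round(2)," 10mm down:",(R.T@np.array([0,0,-10.])).round(2))
print("travel",(T[:3,3]-[.5506,.0978,0])[:2]@[-.163,-.987])
E
python3 st.py
```

```text
5.75 [0.5506 0.0978 0.1536] [-3.   0.2  4.8] [ -0.  -44.8 -21.9   0.2  -0.6   0. ]
[[ 0.019   0.9879 -0.1541]
 [ 0.0063 -0.1543 -0.988 ]
 [-0.9998  0.0178 -0.0091]]
100mm along rack -y in tool: [ -0.93  -0.87 100.03]  10mm down: [10.   -0.18  0.09]
travel -2.5811253510925862e-05
```

Emit:
{"name": "send_rows", "arguments": {"motion": [{"hand": -1,"slide": [1.5,0,0],"spin": 0},{"hand": -1,"slide": [1,0,3],"spin": 0},{"hand": -1,"slide": [0.7,0,3],"spin": 0},{"hand": -1,"slide": [0.7,0,3],"spin": 0}]}}

```text
time: 6.15
tool_pos: [0.5495, 0.0911, 0.1522]
tool_rot: [2.155, 1.547, 0.43]
contact_force: [-2.2, 2.6, 6.8]
opening: 0.0004
```

```bash
python3 st.py
```

```text
6.15 [0.5495 0.0911 0.1522] [-2.2  2.6  6.8] [ -1.4 -43.1 -21.5  -0.7  -0.8   0.1]
[[ 0.0216  0.9879 -0.1536]
 [ 0.0099 -0.1538 -0.9881]
 [-0.9997  0.0198 -0.0131]]
100mm along rack -y in tool: [ -1.33  -0.92 100.02]  10mm down: [10.   -0.2   0.13]
travel 0.006833907941615013
```

Bottomed (z 0.152), pushing along.

Emit:
{"name": "send_rows", "arguments": {"motion": [{"hand": -1,"slide": [0.5,0,5],"spin": 0},{"hand": -1,"slide": [0.5,0,6],"spin": 0},{"hand": -1,"slide": [0.5,0,6],"spin": 0},{"hand": -1,"slide": [0.5,0,6],"spin": 0}]}}

```text
time: 6.55
tool_pos: [0.5462, 0.0712, 0.1523]
tool_rot: [2.281, 1.542, 0.557]
contact_force: [-1.9, 2.0, 6.8]
opening: 0.0006
```

```bash
python3 st.py
```

```text
6.55 [0.5462 0.0712 0.1523] [-1.9  2.   6.8] [ -1.1 -42.6 -21.6  -0.7  -0.8   0.1]
[[ 0.0245  0.988  -0.1526]
 [ 0.0152 -0.1529 -0.9881]
 [-0.9996  0.0219 -0.0188]]
100mm along rack -y in tool: [ -1.9   -1.01 100.01]  10mm down: [10.   -0.22  0.19]
travel 0.027000789456354344
```

Emit:
{"name": "send_rows", "arguments": {"motion": [{"hand": -1,"slide": [0.4,0,8],"spin": 0},{"hand": -1,"slide": [0.4,0,9],"spin": 0},{"hand": -1,"slide": [0.4,0,9],"spin": 0},{"hand": -1,"slide": [0.4,0,9],"spin": 0},{"hand": -1,"slide": [0.4,0,9],"spin": 0}]}}

```text
time: 7.05
tool_pos: [0.5395, 0.0306, 0.1523]
tool_rot: [2.397, 1.536, 0.674]
contact_force: [-1.4, 2.8, 7.6]
opening: 0.0005
```

```bash
python3 st.py; python3 - <<'E'
from h import *
p=vision.read_camera("side");cv2.imwrite("pics/s3.png",cv2.resize(p["pixels"][110:260,200:400],(800,600)))
E
```

```text
7.05 [0.5395 0.0306 0.1523] [-1.4  2.8  7.6] [ -0.8 -41.3 -21.5  -0.7  -0.9   0.2]
[[ 0.0274  0.9881 -0.1514]
 [ 0.0219 -0.152  -0.9881]
 [-0.9994  0.0238 -0.0258]]
100mm along rack -y in tool: [ -2.61  -1.11 100.  ]  10mm down: [ 9.99 -0.24  0.26]
travel 0.06815692034198062
```

View pics/s3.png

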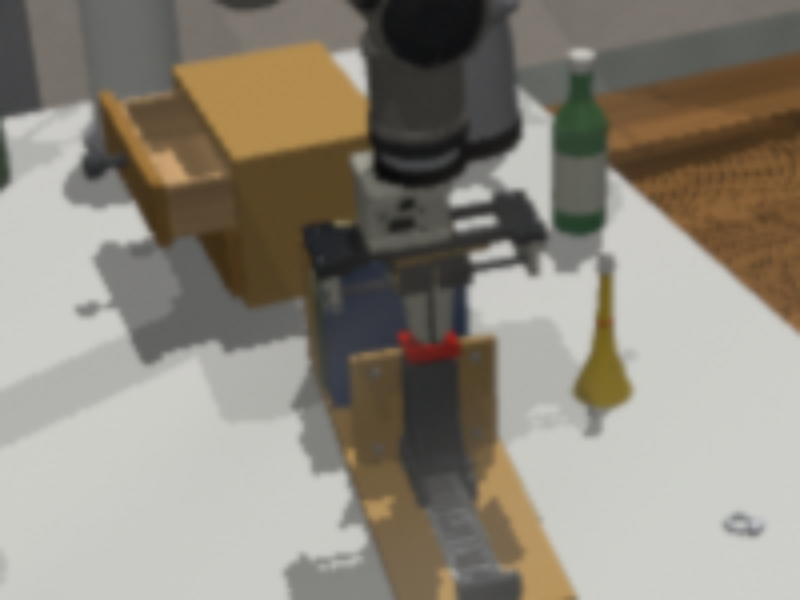

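Emit:
{"name": "send_rows", "arguments": {"motion": [{"hand": -1,"slide": [0.3,-0.1,8],"spin": 0},{"hand": -1,"slide": [0.3,-0.1,9],"spin": 0},{"hand": -1,"slide": [0.3,-0.1,9],"spin": 0},{"hand": -1,"slide": [0.3,-0.1,9],"spin": 0},{"hand": -1,"slide": [0.3,-0.1,9],"spin": 0},{"hand": -1,"slide": [0.3,-0.1,9],"spin": 0}]}}

```text
time: 7.7
tool_pos: [0.5312, -0.0203, 0.1523]
tool_rot: [2.444, 1.529, 0.721]
contact_force: [-2.0, 3.4, 7.3]
opening: 0.0001
```

```bash
python3 st.py
```

```text
7.7 [ 0.5312 -0.0203  0.1523] [-2.   3.4  7.3] [ -0.7 -40.6 -21.3  -0.6  -0.9   0.2]
[[ 0.0317  0.988  -0.1509]
 [ 0.0278 -0.1518 -0.988 ]
 [-0.9991  0.0271 -0.0323]]
100mm along rack -y in tool: [-3.26 -1.12 99.98]  10mm down: [ 9.99 -0.27  0.32]
travel 0.11969428601913475
```

Emit:
{"name": "send_rows", "arguments": {"motion": [{"hand": -1,"slide": [0.2,-0.1,8],"spin": 0},{"hand": -1,"slide": [0.2,-0.1,9],"spin": 0},{"hand": -1,"slide": [0.2,-0.1,9],"spin": 0},{"hand": -1,"slide": [0.2,-0.1,9],"spin": 0}]}}

```text
time: 8.1
tool_pos: [0.5257, -0.0534, 0.1524]
tool_rot: [2.477, 1.524, 0.754]
contact_force: [-2.6, 2.9, 6.8]
opening: 0.0003
```

```bash
python3 st.py; python3 - <<'E'
from h import *
p=vision.read_camera("side");cv2.imwrite("pics/s4.png",cv2.resize(p["pixels"][140:290,220:420],(800,600)))
E
```

```text
8.1 [ 0.5257 -0.0534  0.1524] [-2.6  2.9  6.8] [ -0.6 -40.5 -21.2  -0.5  -0.9   0.2]
[[ 0.0341  0.988  -0.1507]
 [ 0.032  -0.1517 -0.9879]
 [-0.9989  0.0288 -0.0368]]
100mm along rack -y in tool: [-3.71 -1.13 99.96]  10mm down: [ 9.99 -0.29  0.37]
travel 0.15334387102315164
```

View pics/s4.png

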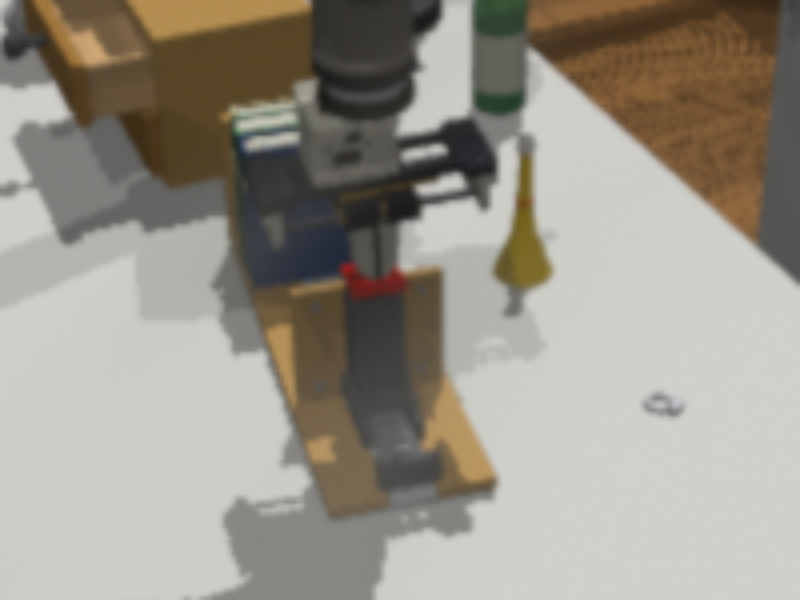

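Emit:
{"name": "send_rows", "arguments": {"motion": [{"hand": -1,"slide": [0.2,-0.1,5],"spin": 0},{"hand": -1,"slide": [0.2,-0.1,5],"spin": 0},{"hand": -1,"slide": [0.2,-0.1,5],"spin": 0},{"hand": -1,"slide": [0.2,-0.1,4],"spin": 0}]}}

```text
time: 8.55
tool_pos: [0.5226, -0.0723, 0.1524]
tool_rot: [2.482, 1.521, 0.758]
contact_force: [-1.7, 2.0, 6.6]
opening: 0.0005
```

```bash
python3 st.py
```

```text
8.55 [ 0.5226 -0.0723  0.1524] [-1.7  2.   6.6] [ -0.9 -41.1 -21.4  -0.4  -0.7   0.1]
[[ 0.0361  0.9878 -0.1514]
 [ 0.0342 -0.1526 -0.9877]
 [-0.9988  0.0305 -0.0393]]
100mm along rack -y in tool: [-3.96 -1.04 99.95]  10mm down: [ 9.99 -0.3   0.39]
travel 0.17246705204104268
```

Emit:
{"name": "send_rows", "arguments": {"motion": [{"hand": -1,"slide": [0.2,-0.1,4],"spin": 0},{"hand": -1,"slide": [0.2,-0.1,4],"spin": 0},{"hand": -1,"slide": [0.2,-0.1,4],"spin": 0}]}}

```text
time: 8.85
tool_pos: [0.5208, -0.083, 0.1524]
tool_rot: [2.496, 1.518, 0.772]
contact_force: [-1.8, 2.5, 5.1]
opening: 0.0004
```

Emit:
{"name": "send_rows", "arguments": {"motion": [{"hand": -1,"slide": [0.2,-0.1,4],"spin": 0},{"hand": -1,"slide": [0.2,-0.1,4],"spin": 0}]}}

```text
time: 9.05
tool_pos: [0.5197, -0.0901, 0.1525]
tool_rot: [2.501, 1.516, 0.778]
contact_force: [0.1, 2.7, 4.7]
opening: 0.0005
```

```bash
python3 st.py
```

```text
9.05 [ 0.5197 -0.0901  0.1525] [0.1 2.7 4.7] [ -1.4 -41.1 -21.   -0.7  -0.5   0.1]
[[ 0.0389  0.9877 -0.1514]
 [ 0.0383 -0.1529 -0.9875]
 [-0.9985  0.0327 -0.0438]]
100mm along rack -y in tool: [-4.42 -1.01 99.93]  10mm down: [ 9.99 -0.33  0.44]
travel 0.19051539947685783
```

Force still low; continue until the stop shows.

Emit:
{"name": "send_rows", "arguments": {"motion": [{"hand": -1,"slide": [0.4,-0.1,4],"spin": 0},{"hand": -1,"slide": [0.4,-0.1,3],"spin": 0}]}}

```text
time: 9.25
tool_pos: [0.5194, -0.095, 0.1524]
tool_rot: [2.518, 1.511, 0.794]
contact_force: [1.8, 12.8, 8.1]
opening: 0.0003
```

Emit:
{"name": "send_rows", "arguments": {"motion": [{"hand": -1,"slide": [0.4,-0.1,3],"spin": 0},{"hand": -1,"slide": [0.3,-0.1,3],"spin": 0}]}}

```text
time: 9.45
tool_pos: [0.5194, -0.095, 0.1525]
tool_rot: [2.601, 1.501, 0.875]
contact_force: [1.3, 12.4, 7.4]
opening: 0.0006
```

Emit:
{"name": "send_rows", "arguments": {"motion": [{"hand": -1,"slide": [0.3,-0.1,3],"spin": 0},{"hand": -1,"slide": [0.3,-0.1,3],"spin": 0}]}}

```text
time: 9.65
tool_pos: [0.5194, -0.095, 0.1526]
tool_rot: [2.657, 1.491, 0.931]
contact_force: [1.0, 11.7, 6.8]
opening: 0.0006
```

```bash
python3 st.py; python3 - <<'E'
from h import *
p=vision.read_camera("side");cv2.imwrite("pics/s5.png",cv2.resize(p["pixels"][140:290,220:420],(800,600)))
E
```

```text
9.65 [ 0.5194 -0.095   0.1526] [ 1.  11.7  6.8] [ -6.3 -40.4 -21.5  -3.   -1.2   0.1]
[[ 0.0474  0.9872 -0.1525]
 [ 0.0637 -0.1554 -0.9858]
 [-0.9968  0.037  -0.0703]]
100mm along rack -y in tool: [-7.06 -0.75 99.78]  10mm down: [ 9.97 -0.37  0.7 ]
travel 0.19533503324312157
```

View pics/s5.png

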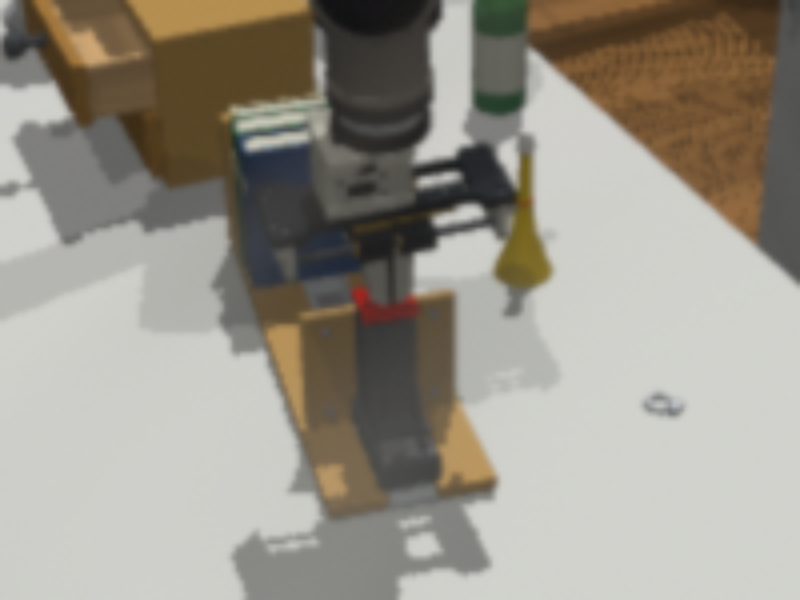

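Emit:
{"name": "send_rows", "arguments": {"motion": [{"hand": -1,"slide": [-5,0.2,-0.2],"spin": 0},{"hand": -1,"slide": [-10,0.4,-0.7],"spin": 0},{"hand": -1,"slide": [-20,0.7,-1.4],"spin": 0},{"hand": -1,"slide": [-30,1,-2],"spin": 0},{"hand": -1,"slide": [-30,1,-2],"spin": 0},{"hand": -1,"slide": [-30,1,-2],"spin": 0},{"hand": -1,"slide": [0,0,0],"spin": 0}]}}

```text
time: 10.4
tool_pos: [0.5185, -0.0959, 0.2834]
tool_rot: [2.678, 1.493, 0.951]
contact_force: [0.2, 0.2, -0.3]
opening: 0.0003
```

```bash
python3 st.py; python3 - <<'E'
from h import *
for n in("side","top"):
    p=vision.read_camera(n);cv2.imwrite(f"pics/{n}6.png",p["pixels"] if n=="top" else cv2.resize(p["pixels"][140:290,220:420],(800,600)))
    m=red(p);m[:,400:]=0;P=pts(p,m);print(n,len(P),P.mean(0).round(4),np.percentile(P,95,axis=0).round(4)) if len(P) else print(n,0)
E
```

```text
10.4 [ 0.5185 -0.0959  0.2834] [ 0.2  0.2 -0.3] [  0.  -41.1 -25.7   0.4   0.6   0. ]
[[ 0.0452  0.9871 -0.1533]
 [ 0.0634 -0.156  -0.9857]
 [-0.997   0.0349 -0.0697]]
100mm along rack -y in tool: [-7.   -0.69 99.79]  10mm down: [ 9.97 -0.35  0.7 ]
travel 0.19646187395697284
side 111 [ 0.514  -0.0912  0.1595] [ 0.5331 -0.0705  0.1665]Traceback (most recent call last):
  File "<stdin>", line 4, in <module>
  File "h.py", line 7, in pts
    n=cv2.undistortPoints(np.stack([u,v],1).astype(float)[:,None],K,np.array(p["distortion"]))[:,0]
      ~~~~~~~~~~~~~~~~~~~^^^^^^^^^^^^^^^^^^^^^^^^^^^^^^^^^^^^^^^^^^^^^^^^^^^^^^^^^^^^^^^^^^^^^
cv2.error: OpenCV(4.12.0) /io/opencv/modules/calib3d/src/undistort.dispatch.cpp:347: error: (-215:Assertion failed) CV_IS_MAT(_src) && CV_IS_MAT(_dst) && (_src->rows == 1 || _src->cols == 1) && (_dst->rows == 1 || _dst->cols == 1) && _src->cols + _src->rows - 1 == _dst->rows + _dst->cols - 1 && (CV_MAT_TYPE(_src->type) == CV_32FC2 || CV_MAT_TYPE(_src->type) == CV_64FC2) && (CV_MAT_TYPE(_dst->type) == CV_32FC2 || CV_MAT_TYPE(_dst->type) == CV_64FC2) in function 'cvUndistortPointsInternal'
```

View pics/side6.png

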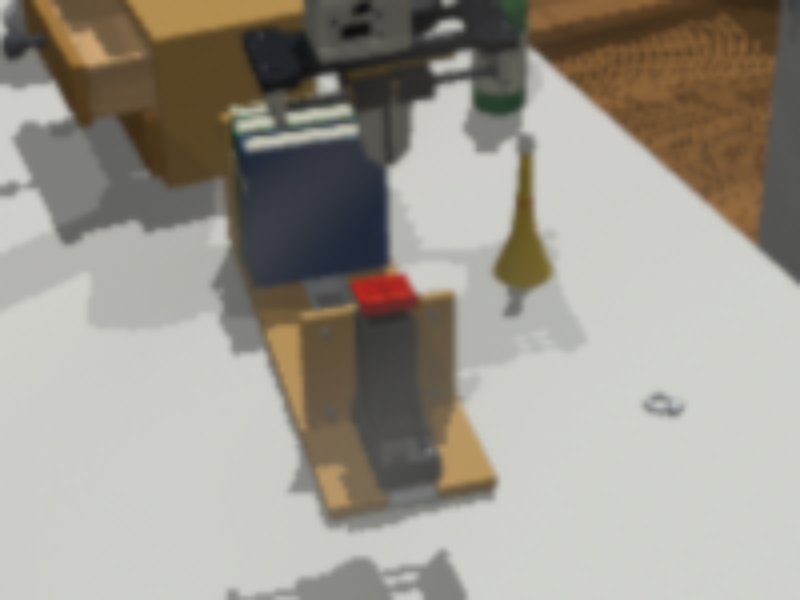

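View pics/top6.png

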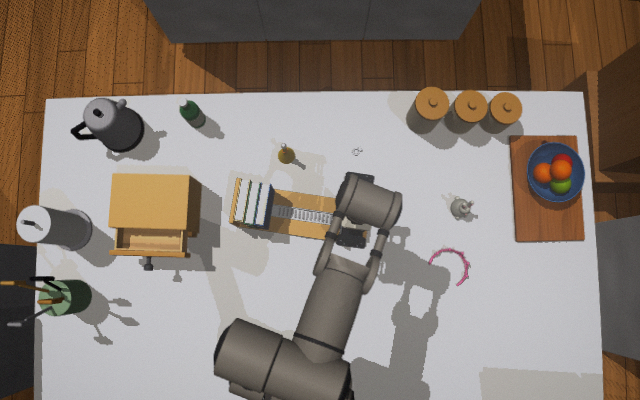

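Emit:
{"name": "send_rows", "arguments": {"motion": [{"hand": -1,"slide": [-10,0,40],"spin": 0},{"hand": -1,"slide": [-10,0,40],"spin": 0},{"hand": -1,"slide": [-10,0,40],"spin": 0},{"hand": -1,"slide": [-10,0,40],"spin": 0},{"hand": -1,"slide": [0,0,40],"spin": 0},{"hand": -1,"slide": [0,0,0],"spin": 0}]}}

```text
time: 11.1
tool_pos: [0.4805, -0.2998, 0.2961]
tool_rot: [2.979, 1.492, 1.256]
contact_force: [0.3, -0.2, -1.6]
opening: 0.0007
```

```bash
python3 - <<'E'
from h import *
c=np.array([.540,.0388]);ry=np.array([.163,.987]);rx=np.array([.987,-.163])
p=vision.read_camera("top");cv2.imwrite("pics/top7.png",cv2.resize(p["pixels"][150:270,200:400],(800,480)))
m=red(p);m[:,400:]=0;P=pts(p,m);print(P.mean(0).round(4))
for q in(pickle.load(open("top.pkl","rb")),p):
    P=pts(q,np.ones((400,640),bool));d=P[:,:2]-c;X=d@rx;Y=d@ry
    k=(abs(X)<.012)&(Y>-.225)&(Y<-.05)
    print([(round(y*1000),round(z*1000)) for y,z in sorted(zip(Y[k],P[k,2]))][::2])
for t in("book_green","book_cream","book_blue","tiara","bunny","party_horn","toy_ring","organizer"):
    print(t,[[(r["uv"]).round() if hasattr(r["uv"],"round") else r["uv"] for r in vision.search_frame(q,t)[:1]] for q in(p,)])
print(observe()["contact_force"],observe()["time"])
E
```

```text
[ 0.5183 -0.0914  0.1592]
[(-224, 4), (-224, -2), (-223, -4), (-222, -2), (-221, -2), (-220, 4), (-219, 8), (-218, -1), (-217, -6), (-217, -5), (-215, -3), (-215, 11), (-214, 2), (-213, 14), (-212, 13), (-212, 2), (-210, 14), (-209, 11), (-208, 11), (-208, 4), (-204, 31), (-203, 39), (-202, 39), (-201, 42), (-200, 34), (-199, 46), (-198, 39), (-197, 42), (-196, 39), (-195, 47), (-195, 39), (-194, 44), (-193, 45), (-193, 16), (-192, 7), (-192, 44), (-192, 5), (-190, 13), (-190, 8), (-189, 14), (-188, 6), (-187, 8), (-186, 4), (-185, 7), (-184, 14), (-183, 9), (-182, 13), (-181, 13), (-180, 13), (-179, 24), (-178, 22), (-178, 4), (-177, 9), (-176, 14), (-175, 6), (-174, 4), (-173, 9), (-172, 14), (-172, 10), (-171, 4), (-169, 21), (-169, 12), (-168, 17), (-166, 25), (-166, 20), (-165, 8), (-165, 5), (-164, 3), (-162, 11), (-162, 1), (-161, 8), (-160, 4), (-159, 9), (-158, 4), (-157, 15), (-156, 8), (-155, 10), (-154, 21), (-153, 11), (-152, 9), (-151, 8), (-150, 9), (-150, 6), (-149, 3), (-148, 4), (-147, 8), (-146, 8), (-145, 8), (-143, 21), (-143, 8), (-142, 24), (-141, 13), (-140, 4
[... 3032 characters left out ...]
-87, 1), (-86, 7), (-85, 8), (-84, 2), (-83, 5), (-83, 6), (-82, 18), (-81, 9), (-80, 4), (-80, 6), (-79, 10), (-78, 17), (-77, 19), (-76, 14), (-75, 16), (-74, 0), (-73, 14), (-72, 8), (-71, 14), (-70, 14), (-70, 14), (-69, 10), (-68, 9), (-67, 10), (-66, 11), (-65, 17), (-64, 16), (-63, 13), (-62, 13), (-61, -2), (-60, 5), (-60, 10), (-59, 11), (-58, 4), (-57, 13), (-56, 7), (-55, 10), (-54, 13), (-53, 3), (-52, 12), (-52, 21), (-51, 21)]
book_green [[[255.6, 204.3]]]
book_cream [[[241.5, 199.1]]]
book_blue [[[264.5, 205.7]]]
tiara [[[466.4, 276.1]]]
bunny [[]]
party_horn [[[344.4, 218.6]]]
toy_ring [[[342.6, 216.6]]]
organizer [[[154.1, 212.2]]]
[-0.04403393 -0.69620792  0.11404715] 11.55
```

View pics/top7.png

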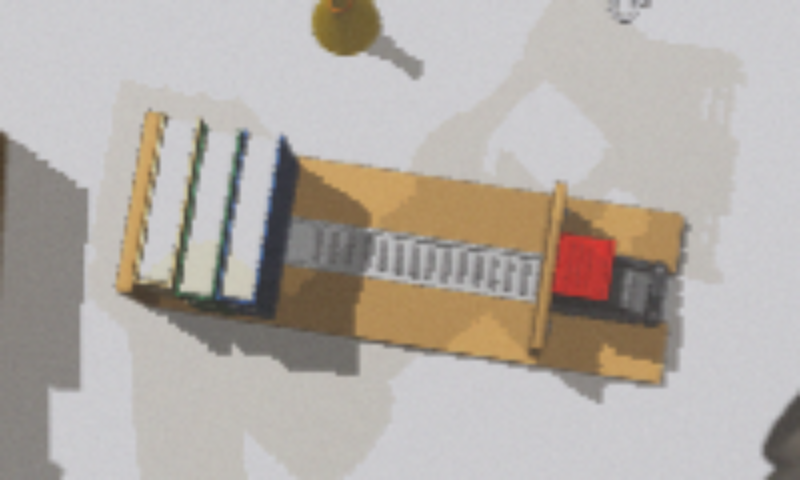

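```bash
python3 -c "
from cell import job
print(job.hand_in())"
```

```text
the job is handed in; nothing more can be done
None
```

I pressed the release with the closed fingertips, pushed the bookend about 0.19 m back to the end stop, lifted straight off and moved clear. The job was handed in after about 11.5 s.

- **Force:** The push met hard resistance at the stop, about 12 N along the rack. No reading I took was above about 15 N in total, well under the 50 N limit.
- **End position:** The top camera puts the panel face at about -103 mm in rack y. With the 87 mm carriage, that leaves roughly 0–4 mm to the stop.
- **Release:** Its upper face is back at about 159 mm, so it has sprung up.
- **Books:** All three are standing, with no visible shift in the top and side pictures; I did not measure their movement more closely.
- **Party things:** The last network check put the party horn and toy ring on the bookend, which is wrong, and did not find the bunny. The horn and ring look unmoved in the last top picture. The bunny, tiara and organizer I last saw by eye in place just after lifting off, before the arm moved clear.

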